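# Lock a mosaic panel in its setting frame with the thumb wedge

### The job

Clamp the little mosaic panel in its setting frame: slide the bar up until the panel is nipped between it and the far stop, then push the thumb wedge along its ramp, in behind the bar's tail, until it jams and keeps the bar pressed firmly on the panel when you let go. Feel for the jam and do not force it, the mosaic cracks if it is squeezed too hard, and leave the other things on the bench where they are.

Things in the scene. Friction and masses are not known exactly. Their poses are not given: they have to be found in the camera images.
- frame: Setting frame fixed to the bench: grey laminate plate 275 x 260 x 10 mm (frame x -92 to 182, y -95 to 165 mm). Origin: on the bench, below where the back of the bar's tail stands when closed, on average. x: clamping direction, bar to panel to far stop; y: along the wedge's way; z up. Two low guide strips (y +-60 to +-72 mm, x 30 to 172 mm, top 22 mm above the bench) flank bar and panel.
- bar: Dark wooden T-shaped bar, slides only along frame x (36 mm travel, about 1.5 N friction), stays where left. Origin: underside of its tail's back end, 10 mm above the bench; axes as the frame's. Tail x 0 to 45 mm, 24 mm wide; crossbar x 45 to 70, y +-52 mm, its front 4 mm a strip sprung at 20 N/mm; tops 34 mm above the bench. Starts 15 to 28 mm back (tail blocks wedge); closed: frame x 0 +-4 mm.
- wedge: Pale wooden thumb wedge, captive: slides only along the ramp, at +y of the tail. 90 mm long, 24 mm tall. Origin: underside (10 mm above the bench), below its tab; axes as the frame's. Straight face, for the tail, at x 15 mm; the other, on the ramp, slants by 8 degrees. Thin end (24 mm) at y -75, thick end (37 mm) at y 15 mm. Jams with origin near frame x -14, y 25 mm, up to 32 mm either way along the ramp.
- panel: Mosaic panel to be clamped: stone chips on a pale light backing, 80 (x) x 110 (y) x 16 mm, about 0.3 kg, lying loose on the plate between crossbar and far stop with some mm of play. Origin: centre of its underside, 10 mm above the bench. It cracks if the bar presses it with more than 30 N.
- jar: Bystander: glass jar with steel cap, 56 mm in diameter, 75 mm tall. Origin: centre of its underside.
- hammer: Bystander: hammer 220 mm long, lying along its x. Origin near its middle, at the underside.
- marble_block: Bystander: marble block 35 x 50 x 30 mm next to the frame. Origin: centre of its underside.
- tweezer_cup: Bystander: little clay cup, 48 mm in diameter, 30 mm tall, next to the frame. Origin: centre of its underside.
- ramp (a point): Foot of the ramp's face on the plate (10 mm above the bench) at frame x -30.3, y 0 mm. The ramp is a fixed wooden rail 22 mm wide along the frame's -x side, from y -90 to 160 mm. Its face towards the bar draws back by 8 degrees as y grows: x = -30.3 mm - 0.1405 y. A steel strip on it, top 40 mm above the bench, overhangs the face by 8 mm and keeps the wedge in.
- stop_mean (a point): Average place of the top edge of the far stop's face (frame x 150 mm, y 0, 26 mm above the bench). The stop is a fixed aluminium strip 22 x 118 x 16 mm with two dark screws. It is really screwed down up to 4 mm nearer or farther along x than this point, so where the bar closes and the wedge jams must be felt.
- knob (a point): Centre of the top of the bar's upright round knob, 66 mm above the bench: 18 mm in diameter, 32 mm tall, standing on the crossbar 57.5 mm (x) from the tail's back face. To close the bar push it to frame +x; the panel slides along at 1 to 3 N until it meets the stop, then the force climbs at once. About 10 N is enough.
- tab (a point): Centre of the top of the wedge's upright thumb tab, 59 mm above the bench and 5 mm (x) from the wedge's origin: 18 mm in x, 14 mm in y, 25 mm tall. Push it to frame -y along the ramp (14 mm to +x for each 100 mm of -y); it slides freely at 2 N. Once it meets the tail the push needed climbs by about 2 N per mm; about 13 N jams it well so that it holds by friction, over 22 N may crack the panel.
Mind the look-alikes: they are no part of the job. Of the things that look like the panel, the smaller one is meant.

How it is judged:
By the outcome, as a careful person would: the job done as asked, in the order asked, and still so for the second after the job is handed in, with the robot touching nothing.
It also fails if it takes over 64 s, if anything falls off the work surface, if the arm or the gripper's body presses on something with over 40 N, if the wrist force passes 120 N, or if a joint passes its speed limit or range.

### The arm

A 7-joint arm with a two-finger parallel gripper is mounted at the origin on the work surface. World frame = base frame: x ahead of the robot, y to its left, z up, the work surface at z = 0. Lengths are in m, angles in rad, forces in N, time in s.
With the tool pointing down it reaches from about 0.35 to 0.9 m from the base axis. Payload 7.2 kg.
Tool frame: the origin (TCP) lies on the centre line of the jaws, within the pads' length; the fingertips stand 17 mm ahead of it and the grasp point (between the pads) lies 2 mm behind it; z points along the fingers, y is the line along which they close (so a half turn about z gives the same grasp; the last joint's range is limited). The gripper opens to 85 mm and grips with 20 to 120 N. Pads are 22 mm wide; open, the fingers measure 114 mm over their backs; the gripper's body (76 mm by 85 mm) begins 54 mm behind the grasp point. The pads swing forward as they close: fully open they stand 13 mm farther back than shut.
Start: joints at [1.09, 0.411, -0.013, 1.596, 0.006, 1.134, -0.082], TCP at [0.251, -0.573, 0.222] pointing down, gripper open.
Joint ranges: [-2.95, 2.95], [-0.29, 1.99], [-1.47, 1.44], [0.14, 2.54], [-1.03, 4.17], [0.13, 1.85], [-2.86, 2.86]. Speed limits (rad/s): [2.39, 2.39, 3.01, 3.01, 3.14, 3.14, 3.14].

### API

Orientations are given as a rotation vector (axis times angle).
In Python, from cell import env, kinematics, read_state, optics gives the robot as it stands. Calls block until the motion is done:
- env.move_ptp(position, orientation): joint-space move of the TCP to a pose.
- env.servo_line(position, orientation=None, vel=0.15, stop_force=None): straight line of the TCP; orientation=None keeps the orientation; vel is the mean speed in m/s. With stop_force (N) it stops when the force on the tool has changed by that much, and returns True; else False.
- env.move_joints(angles): joint-space move.
- env.set_gripper(opening, f_grip=None): opening from 0.0 (shut) to 1.0 (fully open); f_grip is the grip in N (None keeps the last); returns when the fingers have stopped.
- env.dwell(seconds).
- kinematics.ik(position, orientation): joint angles nearest the present ones, or None.
- read_state(): the state.
- optics.read_camera(name): name is "scene" or "side" or "wrist"; returns (picture, depth): 384x512x3 uint8, blue, green, red; 384x512 float32, m along the optical axis (not along the pixel's ray), 0 where there is no reading.
- optics.camera_params(name): a dict with "camera_matrix" (3x3 intrinsics, pixels), "view" (4x4, takes a point from world to camera coordinates). Camera axes: x right, y up, looking along -z (the intrinsics and any distortion apply to the point x, -y, -z); pixel columns grow to the right and rows downward; lengths in m; the calibration is good to about 2 mm. A picture is of the moment at which its call begins: read the wrist's pose just before it. camera_params takes no time and is no camera call; for the wrist camera it gives the pose at the moment of the call.
A pose or a line that the arm cannot do raises env.PlanningError and nothing moves.
- env.close_job(): hands the job in; it is judged then, once.
The state is a dict: "time_s": time; "joint_positions": joint angles; "joint_vel": joint speeds; "tau": joint torques, N m; "eef_pos": TCP position; "tcp_rot": TCP orientation; "force": force on the tool from outside, world axes, zero at the start; "wrist_torque": the same for the moment, N m; "finger_gap": opening from 0.0 (shut) to 1.0 (fully open); "finger_force": force on a finger pad.
Only numpy, scipy, OpenCV 4.12 (cv2) and the standard library are available. Lean on these libraries where they do the work, as an engineer would, in place of code of your own. Each camera call takes 0.05 s, during which the arm holds its last target. There are 200 camera calls.

## Working session

There is one attempt and no reset: what is moved stays moved. The work goes in short steps, each a Python script; the robot and the scene stay as the last script left them, time stands still between calls to the robot, and variables do not carry over. Pictures are saved under pics/ and viewed, at most 10 in all, crops included, and the job is handed in when it is done.

```bash
mkdir -p pics; ls; python3 - <<'E'
from cell import env, kinematics, read_state, optics
import cv2,pickle
s=read_state();print(s)
d={}
for n in("scene","side"):
    p,z=optics.read_camera(n);cv2.imwrite(f"pics/{n}0.png",p);d[n]=(p,z,optics.camera_params(n));print(n,d[n][2])
pickle.dump(d,open("d0.pkl","wb"))
E
```

```text
pics
{'time_s': 0.0, 'joint_positions': array([ 1.08978953,  0.41194213, -0.01272771,  1.59704032,  0.00559919,
        1.13429041, -0.08220946]), 'joint_vel': array([ 6.76726821e-04,  7.76423827e-04, -8.05476854e-04,  3.76672368e-04,
        5.19560296e-04,  5.70216773e-05,  3.62653258e-04]), 'tau': array([-7.35332524e-04, -6.00646448e+01,  6.81783780e-01, -2.99417621e+01,
        1.38244187e-02,  1.07845408e-02,  3.59217790e-05]), 'eef_pos': array([ 0.25050472, -0.57204672,  0.22142821]), 'tcp_rot': array([-3.07335071e+00, -6.43561351e-01,  6.96232829e-04]), 'force': array([0.18009483, 0.44667093, 0.60327552]), 'wrist_torque': array([ 0.02325266, -0.00840321, -0.02934943]), 'finger_force': 0.0, 'finger_gap': 1.0001188351808954}
scene {'camera_matrix': array([[456.01464707,   0.        , 262.03506412],
       [  0.        , 456.01464707, 191.82035332],
       [  0.        ,   0.        ,   1.        ]]), 'view': array([[-0.57014208,  0.82153842, -0.00355506,  0.29861328],
       [-0.44371377, -0.30428672,  0.84292804,  0.18200134],
       [ 0.69141601,  0.48216618,  0.53801457, -1.56503625],
       [ 0.        ,  0.        ,  0.        ,  1.        ]])}
side {'camera_matrix': array([[372.12716209,   0.        , 255.58906936],
       [  0.        , 372.12716209, 191.48064047],
       [  0.        ,   0.        ,   1.        ]]), 'view': array([[ 0.98782001, -0.1543857 ,  0.01940817, -0.5419963 ],
       [ 0.09897486,  0.7196722 ,  0.68722333, -0.10744543],
       [-0.12006498, -0.67693203,  0.72618691, -0.93827175],
       [ 0.        ,  0.        ,  0.        ,  1.        ]])}
```

```bash
python3 - <<'E'
import cv2
for n in("scene","side"):
    cv2.imwrite(f"pics/{n}0b.png",cv2.resize(cv2.imread(f"pics/{n}0.png"),(800,600),interpolation=cv2.INTER_CUBIC))
E
```

```text
(no output)
```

View pics/scene0b.png

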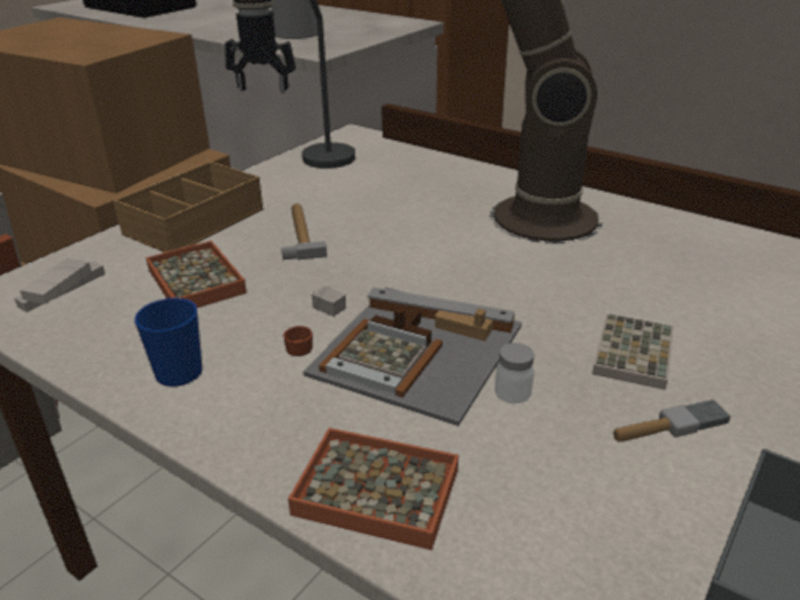

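View pics/side0b.png

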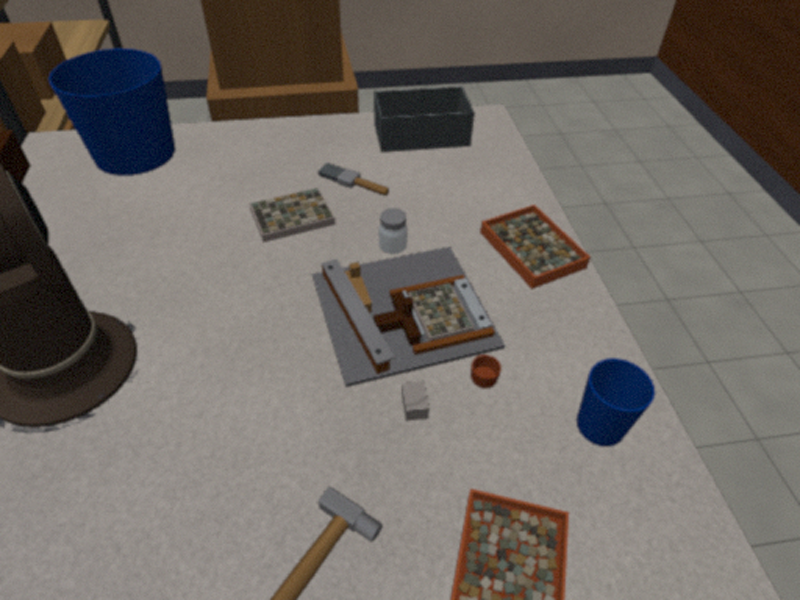

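The scene view (800x600) shows the plate with corners at (305,373), (460,416) and (522,320), and the jar right beside it at (515,372). In the side view the plate corners are (313,273), (451,248), (503,347) and (347,384). The knob is near (402,297) and the tab near (353,268).

```bash
cat > h.py <<'E'
import numpy as np, cv2
from scipy.optimize import least_squares
from scipy.spatial.transform import Rotation as R
def proj(P,c):
    P=np.atleast_2d(P); q=P@c["view"][:3,:3].T+c["view"][:3,3]; q=q*[1,-1,-1]
    u=q@c["camera_matrix"].T; return u[:,:2]/u[:,2:]
def tri(obs): # [(uv,cam)]
    r=least_squares(lambda X:np.concatenate([(proj(X,c)[0]-uv) for uv,c in obs]),[.6,0,.03]); return r.x,np.abs(r.fun).max()
E
cat > a.py <<'E'
from h import *; import pickle
from cell import kinematics,optics,read_state
d=pickle.load(open("d0.pkl","rb"));k=1.5625
ob=[("side",(313,273),(-92,165)),("side",(451,248),(182,165)),("side",(503,347),(182,-95)),("side",(347,384),(-92,-95)),
("scene",(305,373),(182,-95)),("scene",(460,416),(182,165)),("scene",(522,320),(-92,165))]
def W(p,xyz):
    c,s=np.cos(p[2]),np.sin(p[2]);x,y,z=np.array(xyz)/1000; return np.array([p[0]+c*x-s*y,p[1]+s*x+c*y,z])
def f(p): return np.concatenate([proj(W(p,(*xy,10)),d[n][2])[0]-np.array(uv)/k for n,uv,xy in ob])
r=least_squares(f,[.6,0,0]);print(r.x,r.fun.round(1))
kn,kr=tri([(np.array((404,293))/k,d["side"][2]),(np.array((409,309))/k,d["scene"][2])]);print("knob",kn,kr)
tb,tr=tri([(np.array((354,266))/k,d["side"][2]),(np.array((480,312))/k,d["scene"][2])]);print("tab",tb,tr)
for q in(kn,tb):
    e=q[:2]-r.x[:2];c,s=np.cos(r.x[2]),np.sin(r.x[2]);print("in frame",e@[c,s],e@[-s,c],q[2])
s=read_state();v=np.linalg.inv(optics.camera_params("wrist")["view"]);T=R.from_rotvec(s["tcp_rot"])
print("cam in tcp",T.inv().apply(v[:3,3]-s["eef_pos"]),T.inv().as_matrix()@v[:3,:3],optics.camera_params("wrist")["camera_matrix"])
E
python3 a.py
```

```text
[0.52240168 0.00068378 0.15420118] [-1.1  0.5 -1.4 -1.2  1.1 -1.3 -1.   0.3 -1.3 -2.  -0.4  2.4 -0.3  0.4]
knob [0.55808816 0.02254345 0.06809927] 0.24800308584559616
tab [0.4837934  0.11109909 0.05560991] 0.09944997949548906
in frame 0.03862048821096067 0.016119180163431626 0.06809926601129633
in frame -0.021191400163366087 0.11503506453198889 0.05560990805347947
cam in tcp [ 8.04158298e-02  7.91213091e-05 -1.51501978e-01] [[ 3.34351404e-04  9.50120283e-01  3.11883529e-01]
 [ 9.99998688e-01  1.76653016e-04 -1.61019269e-03]
 [-1.58497190e-03  3.11883658e-01 -9.50118978e-01]] [[269.36288568   0.         254.71858617]
 [  0.         269.36288568 193.40424687]
 [  0.           0.           1.        ]]
```

```bash
cat > b.py <<'E'
from h import *; import pickle
from cell import env,kinematics,optics,read_state
yaw=.15
def rv(y): return np.pi*np.array([np.cos(y/2),np.sin(y/2),0])
v={}
env.set_gripper(0.0,30)
for i,p in enumerate([(.60,-.03,.17),(.58,.11,.17)]):
    env.move_ptp(np.array(p),rv(yaw)); env.dwell(.2)
    c=optics.camera_params("wrist"); im,z=optics.read_camera("wrist"); v[i]=(im,z,c)
    cv2.imwrite(f"pics/w{i}.png",cv2.resize(im,(800,600),interpolation=cv2.INTER_CUBIC))
pickle.dump(v,open("w.pkl","wb")); s=read_state(); print(s["time_s"],s["eef_pos"],s["joint_positions"],s["force"])
E
python3 b.py
```

```text
4.3 [0.58033064 0.10848128 0.16991015] [ 0.01560624  0.43152559 -0.37709932  1.72345222  0.18212521  1.02127333
 -1.84874677] [-0.79893127 -0.07573349  0.03364122]
```

View pics/w0.png

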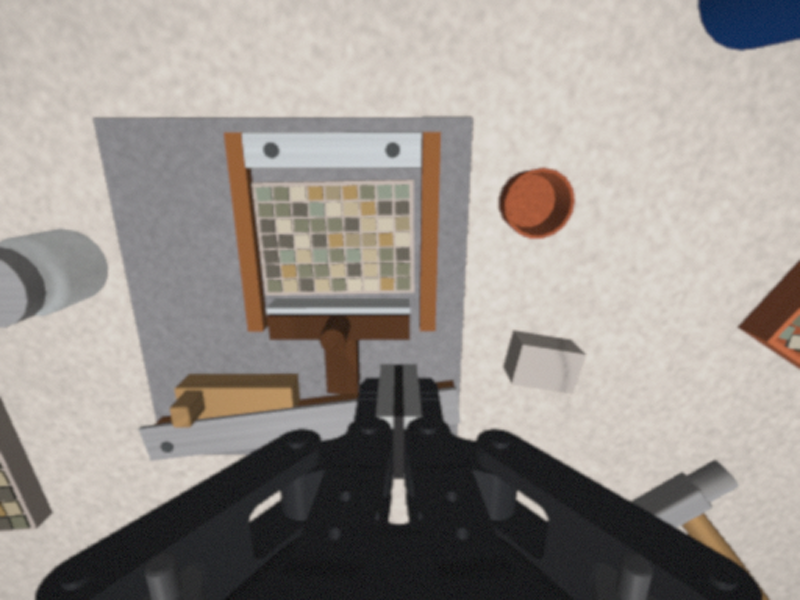

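View pics/w1.png

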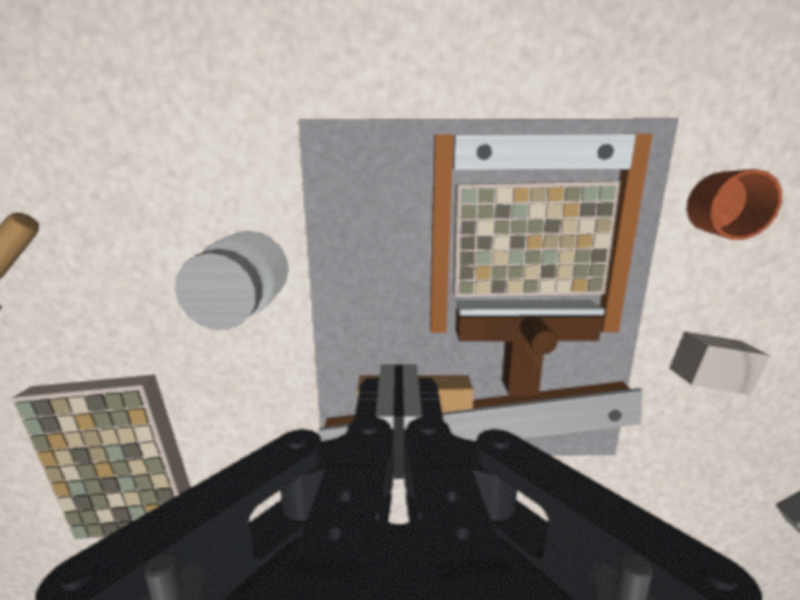

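Both wrist pictures show the plate's corners, e.g. (95,118) and (472,117) in w0, and (299,119), (678,118) and (615,455) in w1. The knob top is at about (334,328) in w0 and (544,343) in w1, and the tab top at about (180,413) in w0. The stop's face edge is at row ~167, the panel has play at both ends, and the jar stands off the plate's +y edge.

```bash
cat > c.py <<'E'
from h import *; import pickle
d=pickle.load(open("d0.pkl","rb"));w=pickle.load(open("w.pkl","rb"));k=1.5625
C={"side":d["side"][2],"scene":d["scene"][2],0:w[0][2],1:w[1][2]}
ob=[(0,(95,118),(182,165,10)),(0,(472,117),(182,-95,10)),(1,(299,119),(182,165,10)),(1,(678,118),(182,-95,10)),(1,(615,455),(-92,-95,10)),
(0,(225,133),(172,72,22)),(0,(441,133),(172,-72,22)),(0,(436,331),(30,-72,22)),(1,(432,135),(172,72,22)),(1,(431,332),(30,72,22)),(1,(652,134),(172,-72,22))]
def W(p,xyz):
    c,s=np.cos(p[2]),np.sin(p[2]);x,y,z=np.array(xyz)/1000; return np.array([p[0]+c*x-s*y,p[1]+s*x+c*y,z])
def f(p): return np.concatenate([proj(W(p,xyz),C[n])[0]-np.array(uv)/k for n,uv,xyz in ob])
r=least_squares(f,[.52,0,.15],loss="soft_l1");print(r.x,f(r.x).round(1));p=r.x
def F(q): e=q[:2]-p[:2];c,s=np.cos(p[2]),np.sin(p[2]);return np.array([e@[c,s],e@[-s,c],q[2]])*1000
g=lambda n,*uv:(np.array(uv)/k,C[n])
for nm,o in {"knob w":[g(0,334,328),g(1,544,343)],"knob all":[g(0,334,328),g(1,544,343),g("side",404,293),g("scene",409,309)],
"tab":[g(0,180,413),g("side",354,266),g("scene",480,312)],"jartop":[g(1,217,290),g("side",393,216),g("scene",516,354)],
"stop edge":[g(0,331,167),g(1,543,169)],"crossbar front":[g(0,339,313),g(1,532,311)]}.items():
    X,e=tri(o);print(nm,X.round(4),F(X).round(1),"px",e.round(1))
print({n:proj(W(p,(38.6,0,66)),C[n])[0]*k for n in C}); np.save("p.npy",p)
E
python3 c.py
```

```text
[0.52304216 0.00092754 0.15082223] [-2.2 -0.   1.   0.3 -0.8  0.8  0.6  0.7  0.3  0.1 -1.1 -0.4  0.  -0.6
 -0.4  0.2  2.1 -0.4 -0.2  0.8  0.4 -0.2]
knob w [0.5663 0.007  0.0612] [43.7 -0.5 61.2] px 4.3
knob all [0.5663 0.0094 0.0656] [44.   1.9 65.6] px 6.5
tab [0.4853 0.1121 0.0551] [-20.6 115.6  55.1] px 0.6
jartop [0.5704 0.2197 0.0715] [ 79.7 209.2  71.5] px 0.6
stop edge [0.6713 0.0243 0.0293] [150.    0.8  29.3] px 0.1
crossbar front [0.5728 0.008  0.0328] [50.3 -0.5 32.8] px 1.1
{'side': array([406.98016612, 300.21704394]), 'scene': array([399.37618337, 308.12387918]), 0: array([332.52424364, 344.64151102]), 1: array([544.88066073, 346.12618557])}
```

```bash
cat > m.py <<'E'
from h import *; import pickle
from cell import env,kinematics,optics,read_state
p=np.load("p.npy")
c_,s_=np.cos(p[2]),np.sin(p[2]); ex=np.array([c_,s_,0]); ey=np.array([-s_,c_,0])
O=np.array([p[0],p[1],0])
def P(x,y,z): return O+ex*x/1000+ey*y/1000+np.array([0,0,z/1000])
def rv(y): return np.pi*np.array([np.cos(y/2),np.sin(y/2),0])
ORI=rv(p[2])
def st(t=""):
    s=read_state();e=s["eef_pos"]-O;f=s["force"]
    print(t,"t%.2f"%s["time_s"],"tcp",(np.array([e@ex,e@ey,e[2]])*1000).round(1),"F",np.round([f@ex,f@ey,f[2]],1));return s
E
cat > k1.py <<'E'
from m import *
w=pickle.load(open("w.pkl","rb"));_,z,c=w[1]
for v in(366,372,380):
    u=[395/1.5625,v/1.5625];dz=z[int(u[1]),int(u[0])]
    q=np.linalg.inv(c["camera_matrix"])@[*u,1]*dz*[1,-1,-1];X=np.linalg.inv(c["view"])@[*q,1];print("tip",X[:3]-[.58033,.10848,.16991])
st();env.move_ptp(P(2,0,120),ORI);st()
print(env.servo_line(P(2,0,63),vel=.06,stop_force=5));st("down")
E
python3 k1.py
```

```text
tip [0.01152485 0.00243509 0.01525914]
tip [0.01135613 0.00239032 0.01951125]
tip [0.01079785 0.00228633 0.02420191]
 t4.30 tcp [ 72.8  97.7 169.9] F [-0.8  0.   0. ]
 t4.89 tcp [  1.9  -1.  120.1] F [-0.   0.2  0.9]
False
down t5.99 tcp [ 2.3 -0.  63.4] F [ 0.3 -0.2  0.3]
```

```bash
cat > k2.py <<'E'
from m import *
print(env.servo_line(P(22,0,63),vel=.025,stop_force=9));st("a")
print(env.servo_line(P(31,0,63),vel=.012,stop_force=8));st("b")
print(env.servo_line(P(48,0,63),vel=.005,stop_force=7));st("c")
im,_=optics.read_camera("wrist");cv2.imwrite("pics/w2.png",cv2.resize(im,(800,600),interpolation=cv2.INTER_CUBIC))
E
python3 k2.py
```

```text
False
a t6.94 tcp [21.8 -0.  62.9] F [0.2 0.2 0. ]
False
b t7.84 tcp [30.9  0.  62.9] F [ 0.2 -0.6  0.5]
False
c t11.39 tcp [48. -0. 63.] F [-0.2 -0.2 -0.8]
```

View pics/w2.png

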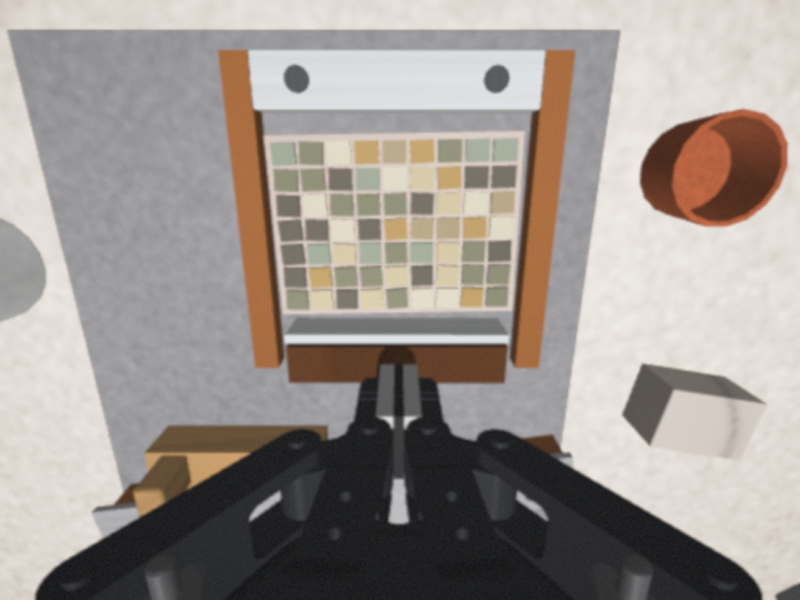

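The picture shows no contact force yet. The crossbar's front is at row ~338, the knob at (395,352) just ahead of the fingers, and the panel's gap to the stop is still open. I'll check where the fingertips and the bar really are.

```bash
cat > k3.py <<'E'
from m import *
s=st();c=optics.camera_params("wrist");im,z=optics.read_camera("wrist");T=R.from_rotvec(s["tcp_rot"])
iv=np.linalg.inv(c["view"]);iK=np.linalg.inv(c["camera_matrix"]);k=1.5625
print("proj tip",proj(s["eef_pos"]+np.array([[0,0,-.017],[0,0,0]])+ex*.011,c)*k)
def ray(u,v,h):
    d=iv[:3,:3]@((iK@[u/k,v/k,1])*[1,-1,-1]);X=iv[:3,3]+d*(h/1000-iv[2,3])/d[2];e=X-O;return np.array([e@ex,e@ey])*1000
print("strip front",ray(396,335,34),"crossbar back",ray(396,382,34),"stop edge",ray(396,108,26),"panel far",ray(396,133,26),"panel near",ray(396,312,26),"tab",ray(160,483,59))
for u in(390,398,406):
  for v in(335,345,352,358,362,366,372,380,400):
    dz=z[int(v/k),int(u/k)];q=iK@[u/k,v/k,1]*dz*[1,-1,-1];X=(iv@[*q,1])[:3];e=X-O;print(u,v,(np.array([e@ex,e@ey,e[2]])*1000).round(1))
E
python3 k3.py
```

```text
t11.44 tcp [48. -0. 63.] F [-0.6 -0.8  0.6]
proj tip [[397.48385983 333.53076885]
 [397.497898   350.04231466]]
strip front [53.29194097  0.66198254] crossbar back [28.86424544  0.68851335] stop edge [150.33117601   0.58079033] panel far [140.81377559   0.59112713] panel near [61.75877301  0.6769884 ] tab [ -8.5359728  107.35048173]
390 335 [53.5  3.4 34.6]
390 345 [47.   3.5 31.1]
390 352 [48.8  3.3 43. ]
390 358 [49.4  3.2 50.3]
390 362 [48.4  3.2 52.1]
390 366 [59.5  2.7 77.8]
390 372 [59.7  2.6 82.9]
390 380 [59.8  2.5 88.8]
390 400 [ 59.5   2.3 100.8]
398 335 [53.2 -0.3 33.7]
398 345 [49.3 -0.3 36.4]
398 352 [49.4 -0.3 44.3]
398 358 [49.5 -0.2 50.5]
398 362 [48.9 -0.2 53. ]
398 366 [59.5 -0.2 77.9]
398 372 [59.2 -0.2 81.9]
398 380 [59.3 -0.2 87.7]
398 400 [ 59.3  -0.2 100.4]
406 335 [53.4 -4.  34.2]
406 345 [47.1 -4.1 31.4]
406 352 [48.5 -3.8 42.3]
406 358 [48.8 -3.7 49.1]
406 362 [48.3 -3.7 51.9]
406 366 [59.2 -3.1 77.2]
406 372 [59.6 -3.  82.7]
406 380 [59.3 -2.9 87.9]
406 400 [ 59.3  -2.6 100.5]
```

```bash
cat > k4.py <<'E'
from m import *
s=st();print(s["finger_gap"],s["finger_force"]);ims=[]
for n in("side","scene"):
    im,z=optics.read_camera(n);c=optics.camera_params(n)
    u=proj(s["eef_pos"]+np.array([[0,0,-.017],[0,0,0],[0,0,.013]]),c);x,y=u[1].astype(int);x0,y0=x-50,y-75
    a=cv2.resize(im[y0:y0+150,x0:x0+100],(400,600),interpolation=cv2.INTER_CUBIC)
    for q in u: cv2.drawMarker(a,tuple(int(t) for t in (q-[x0,y0])*4),(0,0,255),0,10,1)
    ims.append(a)
cv2.imwrite("pics/chk.png",np.hstack(ims))
E
python3 k4.py
```

```text
t11.49 tcp [48. -0. 63.] F [ 0.8 -0.5 -0.5]
0.0015086621002107067 0.0
```

View pics/chk.png

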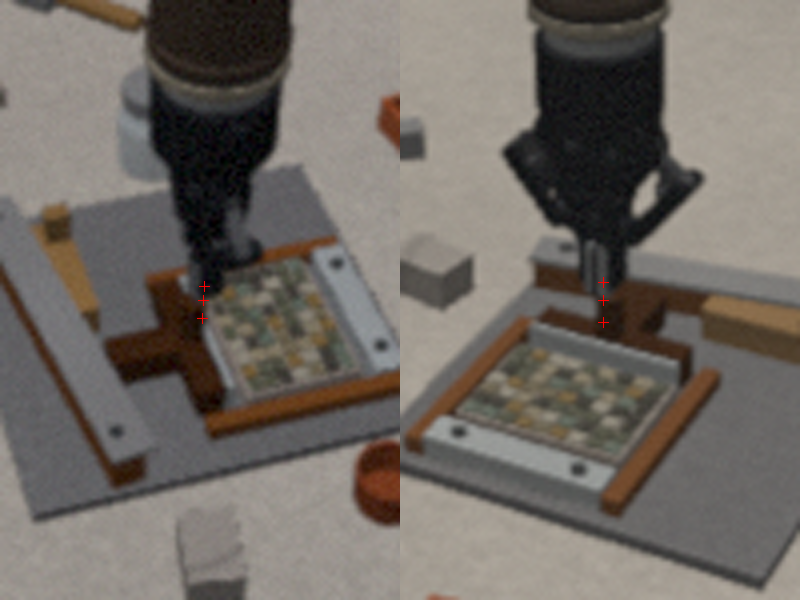

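The crop confirms that the real fingertips end about at the upper marker, i.e. 13 mm above the reported TCP, so they passed over the knob. I'll back off and go 30 mm lower, with a guarded descent.

```bash
cat > k5.py <<'E'
from m import *
env.servo_line(P(48,0,80),vel=.1);env.servo_line(P(6,0,80),vel=.12);st()
print(env.servo_line(P(6,0,33),vel=.04,stop_force=5));st("down")
if not _ if False else True:
    print(env.servo_line(P(17,0,33),vel=.025,stop_force=6));st("a")
    print(env.servo_line(P(29,0,33),vel=.012,stop_force=8));st("b")
E
sed -i 's/^if not.*/if True:/' k5.py; python3 k5.py
```

```text
t12.41 tcp [ 6.5 -0.1 80.1] F [ 1.2 -0.1  0.6]
False
down t13.73 tcp [ 6.2 -0.  33.3] F [0.  0.2 0.2]
False
a t14.32 tcp [16.9  0.1 32.9] F [-0.2 -0.1 -0.2]
False
b t15.47 tcp [28.8 -0.  32.9] F [-2.7 -0.1  0.6]
```

Contact is made and the bar is sliding. Next is the slow closing.

```bash
cat > k6.py <<'E'
from m import *
print(env.servo_line(P(48,0,33),vel=.005,stop_force=8));s=st("c")
im,_=optics.read_camera("wrist");cv2.imwrite("pics/w3.png",cv2.resize(im,(800,600),interpolation=cv2.INTER_CUBIC))
E
python3 k6.py
```

```text
True
c t17.55 tcp [37.  -0.  32.4] F [-0.2  1.2  0.6]
```

View pics/w3.png

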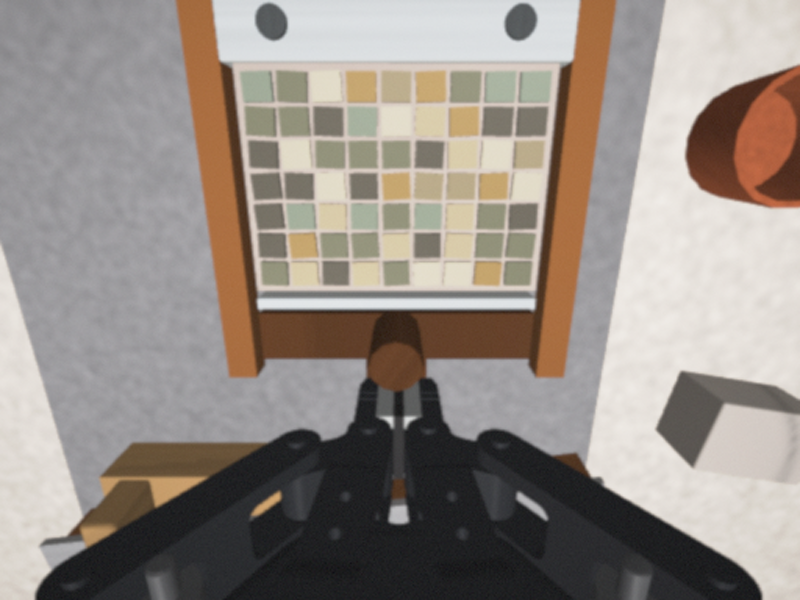

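The picture shows the panel against the stop (row 62) and the sprung strip against the panel (row 295), so it is nipped. Next I'll go behind the tab.

```bash
cat > k7.py <<'E'
from m import *
env.servo_line(P(30,0,33),vel=.05);env.servo_line(P(28,0,85),vel=.15);st()
tx=lambda y:-21+.1405*(115.6-(y-20))
env.move_ptp(P(tx(152),152,85),ORI)
print(env.servo_line(P(tx(152),152,33),vel=.06,stop_force=5));st("down")
print(env.servo_line(P(tx(120),120,33),vel=.03,stop_force=6));st("a")
im,_=optics.read_camera("wrist");cv2.imwrite("pics/w4.png",cv2.resize(im,(800,600),interpolation=cv2.INTER_CUBIC))
E
python3 k7.py
```

```text
t18.37 tcp [28.  -0.2 84.9] F [-0.2  0.2  0.4]
False
down t20.07 tcp [-23.  152.1  33.3] F [ 1.1 -0.1  0. ]
False
a t21.29 tcp [-18.8 119.8  33. ] F [-0.5  0.8  0.7]
```

View pics/w4.png

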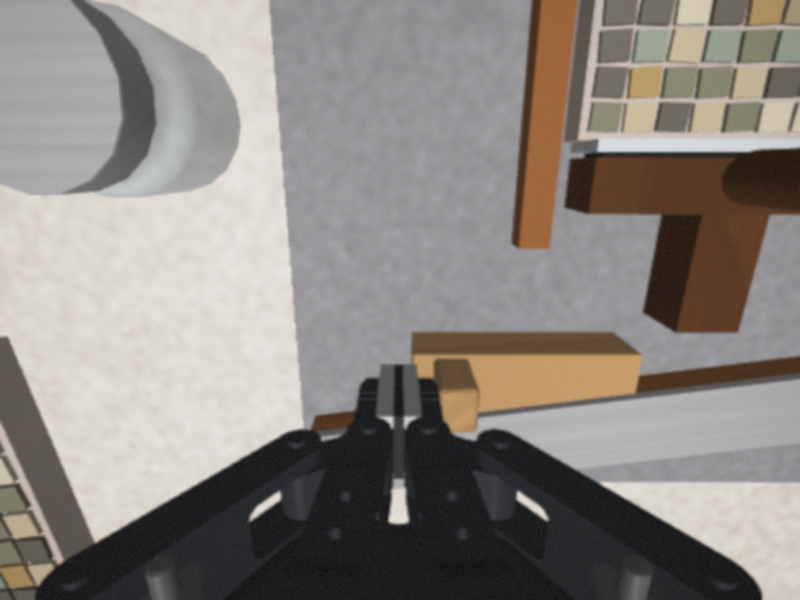

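The fingers stand just behind the tab (tab at (456,395), finger edge at 440) and the way is clear. Now the push.

```bash
cat > k8.py <<'E'
from m import *
tx=lambda y:-21+.1405*(115.6-(y-20))
r=env.servo_line(P(tx(80),80,33),vel=.02,stop_force=6);print(r);st("a")
if not r:
    r=env.servo_line(P(tx(62),62,33),vel=.012,stop_force=6);print(r);st("b")
E
python3 k8.py
```

```text
False
a t23.51 tcp [-13.2  80.   33. ] F [-1.1  1.4 -0.7]
False
b t25.18 tcp [-10.6  62.   33. ] F [ 0.2  0.9 -0.2]
```

```bash
cat > k9.py <<'E'
from m import *
tx=lambda y:-21+.1405*(115.6-(y-20))
r=env.servo_line(P(tx(5),5,33),vel=.006,stop_force=12);print(r);st("c");env.dwell(.2);st("hold")
E
python3 k9.py
```

```text
True
c t29.08 tcp [-8.9 47.7 32.8] F [ 1.1  1.1 -0.1]
hold t29.28 tcp [-9.4 47.7 32.4] F [ 0.5 -0.2  0.2]
```

```bash
cat > k10.py <<'E'
from m import *
tx=lambda y:-21+.1405*(115.6-(y-20))
env.servo_line(P(tx(51),51,33),vel=.03);st("back")
r=env.servo_line(P(tx(42),42,33),vel=.005,stop_force=13);print(r);st("re-push")
env.servo_line(P(tx(56),56,33),vel=.03);env.servo_line(P(tx(56),56,90),vel=.15)
env.move_ptp(P(95,60,170),ORI);env.dwell(.2);st()
im,_=optics.read_camera("wrist");cv2.imwrite("pics/w5.png",cv2.resize(im,(800,600),interpolation=cv2.INTER_CUBIC))
E
python3 k10.py
```

```text
back t29.53 tcp [-9.1 51.1 33. ] F [0.1 0.9 0.7]
True
re-push t30.90 tcp [-8.9 47.6 32.8] F [0.2 1.1 1.4]
 t32.66 tcp [ 93.4  59.7 168.6] F [-0.3 -0.2  0.5]
```

View pics/w5.png

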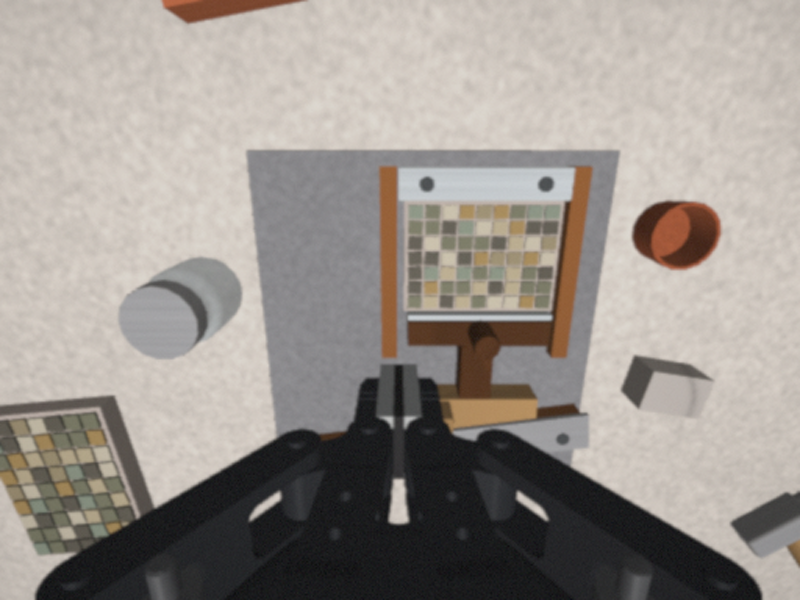

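The picture shows the wedge behind the tail (touching at (475,393)) and the panel nipped between the stop (row 202) and the strip (row 314). The bystanders have not moved. A second push with the same force stopped at the same place, so the wedge is jammed.

```bash
python3 -c "
from cell import env
print(env.close_job())"
```

```text
the job is handed in; nothing more can be done
None
```

The job is handed in: the panel is nipped between bar and far stop, and the wedge is jammed behind the tail at about 13 N, with a second push stopping at the same place (the verdict wasn't shown to me).

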